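# Swing the boom microscope over the clamped specimen and stop it there

## Task

The video microscope on its swing boom is parked off to the robot's left of the stage. Push it round, by the two spring-mounted rubber crash bars on its sides only, until its lens hangs centred over the round specimen clamped in the vise (to about a centimetre), catch it gently so that it stands still there, take the hand away and see that it stays there for three seconds. The boom is heavy, runs on bearings with almost no friction and bounces off its springs, so it will not stop by itself: never let it race, knock it or run it into its end stop, keep off the rest of the microscope and the stage, and leave the other things on the bench alone.

Things in the scene. Friction and masses are not known exactly. Their poses are not given: they have to be found in the camera images.
- stand: Steel post of the swing boom, bolted to the bench beyond the stage, fixed; foot 150 mm across, post 44 mm diameter, 400 mm high. Origin on the post's axis at bench height; the boom turns about this vertical axis. Its -x axis (roughly towards the robot) is the boom's zero direction, its y points roughly to the robot's left, z up. Place and yaw vary.
- boom (a joint): Boom angle, rad: 0 along the stand's -x, growing towards its +y (robot's left). Parked at rest at 0.75 to 0.95; end stops -1.15 and 1.15. Nominal inertia about the post 0.66 kg m2 (6.5 kg felt at the lens; varies by 30 percent), damping 0.06 N m s/rad (coasts down with a time constant of 11 s), friction 0.003 N m, no spring. Swing no faster than 0.7 rad/s (0.22 m/s at the lens).
- head: The swinging microscope, not to be touched. Origin at the lens; x along the beam to the post, y towards bumper_left, z up. Grey lamp panel 110 (x) by 106 (y) mm, 135 to 170 mm above the bench; over it the optical tube, 60 mm diameter to 190 mm up, 48 mm to 280 mm; focus block 66 by 56 mm, 275 to 360 mm up; camera 50 by 50 mm to 440 mm; beam 46 mm wide, 300 to 350 mm up, on the +x side.
- bumper_left: Black rubber crash bar beside the panel's +y face; it and bumper_right are the only places to push, from the side. 120 mm along the head's x, 14 mm thick, 30 mm high; origin at its centre, 83 mm from the lens axis, 152.5 mm above the bench; outer face 90 mm from the lens axis. Slides inwards up to 22 mm against springs, 120 N/m, no preload, hardly damped. Pushes and knocks must stay below 10 N.
- bumper_right: The same crash bar beside the panel's -y face: centre 83 mm, outer face 90 mm from the lens axis when free; same springs (120 N/m, 22 mm travel) and the same limit of 10 N.
- lens (a point): Centre of the lens, on the vertical optical axis, in the middle of the lamp panel's underside, 135 mm above the bench and 320 mm from the post's axis: at boom angle q it is at (-0.320 cos q, 0.320 sin q) m in the stand's frame.
- vise: Cross-slide stage, 150 by 130 mm, with two micrometer heads sticking out and a small steel screw vise on it; fixed to the bench, nothing on it is higher than 95 mm. Origin at the centre of its underside, under the specimen. Its place along the boom's path and its yaw vary. Not to be touched.
- specimen (a point): Centre of the top of the specimen, a round black resin mount of 44 mm diameter with a bright metal disc in it, held between the vise jaws, 94.5 mm above the bench. It lies within 5 mm of the circle that the lens travels on.
- block_case: Bystander: small wooden case 110 by 75 by 30 mm, loose. Origin at the centre of its underside.
- tape_dispenser: Bystander: black tape dispenser 150 by 60 mm, 91 mm high, loose. Origin at the centre of its underside.
- oil_jar: Bystander: brown glass jar 60 mm diameter, 75 mm high, loose. Origin at the centre of its underside.

How it is judged:
By the outcome, as a careful person would: the job done as asked, in the order asked, and still so for the second after the job is handed in, with the robot touching nothing.
It also fails if it takes over 38 s, if anything falls off the work surface, if the arm or the gripper's body presses on something with over 40 N, if the wrist force passes 120 N, or if a joint passes its speed limit or range.

## Robot

A 6-joint arm with a two-finger parallel gripper is mounted at the origin on the work surface. World frame = base frame: x ahead of the robot, y to its left, z up, the work surface at z = 0. Lengths are in m, angles in rad, forces in N, time in s.
With the tool pointing down it reaches from about 0.3 to 0.775 m from the base axis. Payload 14.6 kg.
Tool frame: the origin (TCP) lies midway between the tips of the shut fingers; the grasp point (between the pads) lies 19 mm behind it (tcp_to_grasp is the distance from the TCP to the grasp point, in m); z points along the fingers, y is the line along which they close (so a half turn about z gives the same grasp; the last joint's range is limited). The gripper opens to 94 mm and grips with 3 to 60 N. Pads are 16 mm wide; open, the fingers measure 119 mm over their backs; the gripper's body (75 mm by 177 mm) begins 78 mm behind the grasp point.
Start: joints at [-1.38, 0.3, 1.521, -0, 1.321, -0.067], TCP at [0.14, -0.532, 0.171] pointing down, gripper open.
Joint ranges: [-3.03, 3.03], [-0.79, 2.21], [0.23, 2.52], [-1.04, 4.18], [0, 3.07], [-2.55, 2.55]. Speed limits (rad/s): [2.22, 2.22, 2.57, 3.14, 3.14, 3.14].

## Interface

Orientations are given as [roll, pitch, yaw] about the fixed x, y, z axes, in that order (R = Rz(yaw) Ry(pitch) Rx(roll)).
In Python, from station import * gives the robot as it stands.
- The arm moves only by the tool send_rows, never from a script. Its argument "motion" is a list of rows, each a list of 3 entries, a list of its own where there are three numbers: the shift along the tool's x, y, z in units of 0.03 m (1.0 is 0.03 m), then the turn, a rotation vector about the tool's x, y, z in units of 0.12 rad (1.0 is 0.12 rad), then the opening, from -1 (shut) to 1 (fully open). In form: [[[x, y, z], [rx, ry, rz], grip], ...]. A call has 1 to 12 rows; each row shifts and turns the commanded pose from where the row before left it, along the tool's axes as they then stand; what a row does not reach is not made up. A row lasts 1/10 s, in which the tool goes at most 50 mm and 8.59 degrees, less where a joint would pass 70% of its speed; a pose out of reach is approached as far as the arm can. A call with a number of a shift or a turn outside -1 to 1 is refused whole. A call with a gripper value outside its range is refused whole. The fingers move at their own pace and stop on an object; "squeeze" is the grip in N (left out, the last holds). Time passes only in rows, so rows that do not move let the fingers close. It gives the time, the measured TCP pose, the force, the opening and the grip force at its end, in the units of the state.
- get_obs(): the state, without advancing time (a new reading comes with each control period).
- camera(name): name is "scene" or "top" or "wrist"; returns a dict with "pixels" (384x512x3 uint8, red, green, blue), "depth" (384x512 float32, m along the optical axis (not along the pixel's ray), 0 where there is no reading), "fx", "fy", "cx", "cy" (pixels), "rvec" (rotation vector, rad) and "tvec" (3), from world to camera coordinates, as OpenCV has them. Camera axes: x right, y down, z forward; pixel columns grow to the right and rows downward; lengths in m; the calibration is good to about 2 mm. The wrist camera is an equidistant fisheye: a pixel r from the principal point sees the ray r / f radians off the axis. A picture is of the moment at which its call begins.
- hand_in(): hands the job in; it is judged then, once.
The state is a dict: "time_s": time; "qpos": joint angles; "joint_vel": joint speeds; "tau": joint torques, N m; "ee_pos": TCP position; "eef_rot": TCP orientation; "force": force on the tool from outside, world axes, zero at the start; "moment": the same for the moment, N m; "grip_width": finger opening in m; "grip_force": force on a finger pad.
Only numpy, scipy, OpenCV 4.12 (cv2) and the standard library are available. Lean on these libraries where they do the work, as an engineer would, in place of code of your own. Each camera call takes 0.05 s, during which the arm holds its last target. There are 200 camera calls.

## Working session

There is one attempt and no reset: what is moved stays moved. The work goes in short steps, Python scripts to look and compute and a tool call to move; the robot and the scene stay as the last step left them, time stands still between calls to the robot, and variables do not carry over. Pictures are saved under pics/ and viewed, at most 10 in all, crops included, and the job is handed in when it is done.

Besides the shell and the picture viewer there is one more tool, called after "Emit:" as name([rows], argument=value, ...), one row to a line, values as JSON. send_rows: Moves the arm, as the interface text tells. Its arguments: {"type":"object","properties":{"motion":{"type":"array"},"squeeze":{"type":"number"}},"required":["motion"]}

```bash
mkdir -p pics; ls
python3 - <<'E'
from station import *
import cv2,numpy as np
o=get_obs();print({k:np.round(v,3) for k,v in o.items()})
for n in("scene","top"):
    c=camera(n);cv2.imwrite(f"pics/{n}0.png",c["pixels"][:,:,::-1]);np.savez(f"{n}0.npz",**c)
    print(n,c["fx"],c["cx"],c["cy"],c["rvec"],c["tvec"])
a=[cv2.imread(f"pics/{n}0.png") for n in("scene","top")]
E
```

```text
pics
{'time_s': np.float64(0.0), 'qpos': array([-1.38 ,  0.301,  1.522, -0.   ,  1.321, -0.067]), 'joint_vel': array([ 0.   ,  0.001,  0.002, -0.   ,  0.   ,  0.002]), 'tau': array([ 1.0000e-03, -5.3180e+01, -3.5274e+01,  7.1000e-02,  2.4000e-02,
       -0.0000e+00]), 'ee_pos': array([ 0.14 , -0.532,  0.171]), 'eef_rot': array([-3.14 , -0.   ,  0.258]), 'force': array([ 0.109,  0.421, -1.252]), 'moment': array([-0.058, -0.028, -0.008]), 'grip_force': np.float64(0.0), 'grip_width': np.float64(0.094)}
scene 380.5796539792468 255.97462562136715 187.911621120349 [ 1.90616163  2.19827193 -0.35199667] [ 0.15452245 -0.44358974  1.2848582 ]
top 352.8771679276838 253.63958842567166 181.25488094644928 [ 2.19036763 -2.2058451   0.05663667] [-0.06887799  0.51903283  1.08602646]
```

View pics/scene0.png

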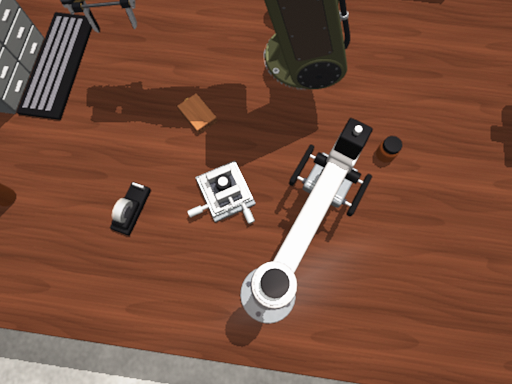

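View pics/top0.png

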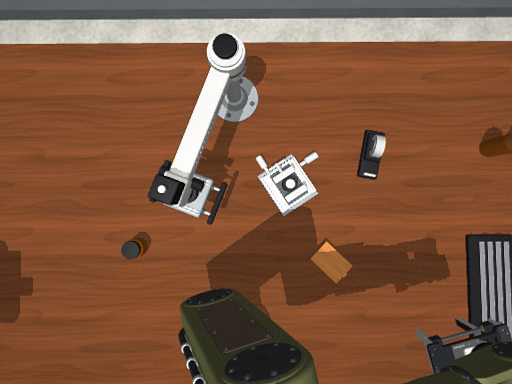

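The scene view has the post cap at (275,283), the specimen at (222,182), the camera block at (352,138) and crash bars at (303,165) and (360,193). In the top view the cap is at (225,46), the specimen at (290,184) and one bar at (217,202).

```bash
cat > h.py <<'E'
import cv2,numpy as np
def load(n): return dict(np.load(n))
def RT(c): return cv2.Rodrigues(c["rvec"])[0],c["tvec"].reshape(3)
def cloud(c):
    R,t=RT(c);h,w=c["depth"].shape;u,v=np.meshgrid(np.arange(w),np.arange(h));d=c["depth"]
    P=np.stack([(u-c["cx"])/c["fx"]*d,(v-c["cy"])/c["fy"]*d,d],-1)
    return (P-t)@R
def ray(c,uv,z):
    R,t=RT(c);d=R.T@np.array([(uv[0]-c["cx"])/c["fx"],(uv[1]-c["cy"])/c["fy"],1]);o=-R.T@t
    return o+d*(z-o[2])/d[2]
def tri(c1,p1,c2,p2):
    A=[];b=[]
    for c,p in((c1,p1),(c2,p2)):
        R,t=RT(c);o=-R.T@t;d=ray(c,p,0)-o;d/=np.linalg.norm(d);M=np.eye(3)-np.outer(d,d);A.append(M);b.append(M@o)
    return np.linalg.lstsq(np.vstack(A),np.hstack(b),rcond=None)[0]
def blob(c,win,f):
    u0,u1,v0,v1=win;m=f(c["pixels"][v0:v1,u0:u1].astype(int)).astype(np.uint8)
    n,l,s,ce=cv2.connectedComponentsWithStats(m);i=1+np.argmax(s[1:,4]);return ce[i]+[u0,v0],s[i]
E
python3 - <<'E'
from h import *
s=load("scene0.npz");t=load("top0.npz")
dark=lambda p:p.max(-1)<70
bright=lambda p:p.min(-1)>150
a,sa=blob(s,(255,297,262,303),dark);b,sb=blob(t,(207,243,28,65),dark);print("cap",a,sa,b,sb,tri(s,a,t,b))
S,T=cloud(s),cloud(t)
for nm,C,win in(("s",S,(235,305,255,325)),("t",T,(200,262,25,125))):
    u0,u1,v0,v1=win;P=C[v0:v1,u0:u1].reshape(-1,3)
    for lo,hi in((.37,.39),(.39,.41),(.41,.5)):
        q=P[(P[:,2]>lo)&(P[:,2]<hi)]
        if len(q): print(nm,lo,len(q),q.mean(0),(q.max(0)+q.min(0))/2,np.ptp(q,axis=0))
# specimen
for nm,c,C,win in(("s",s,S,(205,245,165,205)),("t",t,T,(270,312,165,205))):
    u0,u1,v0,v1=win;px=c["pixels"][v0:v1,u0:u1].astype(int)
    m=(px.max(-1)<75)&(C[v0:v1,u0:u1,2]>.088); 
    k=C[v0:v1,u0:u1][m];print("spec dark",nm,m.sum(),k.min(0),k.max(0))
    cv2.imwrite(f"pics/sp_{nm}.png",cv2.resize(c["pixels"][v0:v1,u0:u1,::-1],(380,380),interpolation=0))
# head
for nm,c,C,win in(("s",s,S,(280,385,110,230)),("t",t,T,(140,235,150,235))):
    u0,u1,v0,v1=win;px=c["pixels"][v0:v1,u0:u1].astype(int);Q=C[v0:v1,u0:u1]
    for name,m in(("barz",(px.max(-1)<70)&(Q[...,2]>.155)&(Q[...,2]<.175)),("cam",(Q[...,2]>.425)&(Q[...,2]<.455))):
        n,l,st,ce=cv2.connectedComponentsWithStats(m.astype(np.uint8))
        for i in range(1,n):
            if st[i,4]>25:
                k=Q[l==i];r=cv2.minAreaRect((k[:,:2]*1000).astype(np.float32));print(nm,name,st[i,4],r,k[:,2].mean())
cv2.imwrite("pics/sp.png",np.hstack([cv2.imread("pics/sp_s.png"),cv2.imread("pics/sp_t.png")]))
E
```

```text
cap [266.40740741 278.43518519] [  6   7  24  26 108] [224.56050955  45.93842887] [  6   6  24  25 471] [ 0.77735585 -0.02085459  0.40352761]
s 0.37 584 [ 0.78436077 -0.01424106  0.37534118] [ 0.78164695 -0.01349874  0.37459418] [0.07149949 0.07123593 0.00909848]
s 0.39 696 [ 0.78262235 -0.01354262  0.39911053] [ 0.78207043 -0.01363732  0.39804885] [0.05056062 0.05047211 0.01051554]
t 0.37 392 [ 0.76997733 -0.01492147  0.3748132 ] [ 0.78108639 -0.01245018  0.38008678] [0.07200821 0.0684503  0.01918075]
t 0.39 503 [ 0.77939754 -0.01277746  0.39808893] [ 0.78122812 -0.01220114  0.39603991] [0.05140254 0.04979043 0.01195789]
spec dark s 100 [ 0.48733431 -0.19962414  0.08892308] [ 0.83879462 -0.03906187  1.08000342]
spec dark t 89 [ 0.46503685 -0.197483    0.08875433] [ 0.52631153 -0.06926403  1.11019636]
s barz 205 ((455.48870849609375, 27.47667694091797), (11.599579811096191, 117.0273666381836), 68.32667541503906) 0.16717479503881857
s barz 244 ((515.9301147460938, 180.5111541748047), (13.89527702331543, 116.98519897460938), 68.43601989746094) 0.16712531505064837
s cam 395 ((485.1443786621094, 103.24515533447266), (46.857566833496094, 47.26195526123047), 69.50637817382812) 0.42785593988015436
t barz 35 ((561.721435546875, 162.57791137695312), (12.15994644165039, 17.048046112060547), 71.27267456054688) 0.16514366067171787
t barz 232 ((454.89422607421875, 27.518047332763672), (14.096102714538574, 116.80280303955078), 68.30589294433594) 0.16608095392618485
t cam 208 ((482.4091796875, 105.54915618896484), (45.882110595703125, 43.09701919555664), 75.88195037841797) 0.4287651919578195
```

View pics/sp.png

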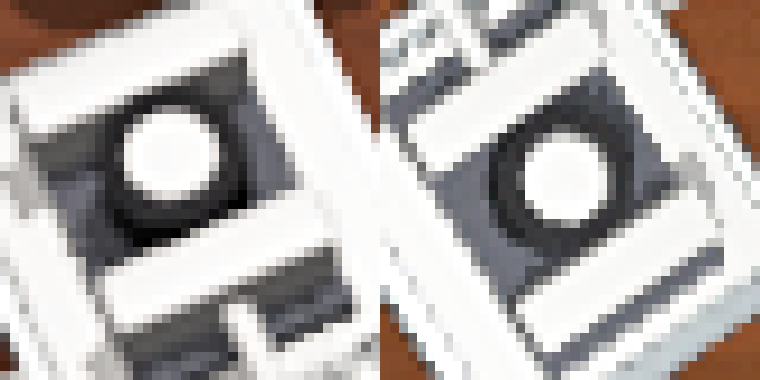

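Bright disc is at scene (222.4,180.6) and top (289.9,183.2). Next I'll work out the geometry and the arm's own shape, for clearance.

Run:
```python
from h import *
from station import *
s=load("scene0.npz");t=load("top0.npz")
S,T=cloud(s),cloud(t)
bright=lambda p:p.min(-1)>150
print("spec tri",tri(s,(222.4,180.6),t,(289.9,183.2)),ray(s,(222.4,180.6),.0945),ray(t,(289.9,183.2),.0945))
P=np.array([.7818,-.013]);L=np.array([.4857,.104])
sp=(ray(s,(222.4,180.6),.0945)+ray(t,(289.9,183.2),.0945))[:2]/2
al=lambda p:np.arctan2(p[1]-P[1],-(p[0]-P[0]))
print("lens",al(L),np.hypot(*(L-P)),"spec",al(sp),np.hypot(*(sp-P)),sp)
for nm,C in(("s",S),("t",T)):
    c=s if nm=="s" else t
    m=(c["depth"]>0)&(C[...,2]>.45)
    q=C[m];print(nm,len(q),q.min(0),q.max(0))
# heights of arm in radial direction (j1=-1.38)
q=np.vstack([S[(s["depth"]>0)&(S[...,2]>.2)],T[(t["depth"]>0)&(T[...,2]>.2)]])
e=np.array([np.cos(-1.38),np.sin(-1.38)]);n=np.array([-e[1],e[0]])
r=q[:,:2]@e;l=q[:,:2]@n
for a in np.arange(-.1,.7,.08):
    m=(r>a)&(r<a+.08)&(l<.3)
    if m.sum(): print(round(a,2),m.sum(),"lat",l[m].min().round(3),l[m].max().round(3),"z",np.percentile(q[m,2],[2,50,98]).round(3))
for w,win in(("jar",(120,150,230,262)),):
    u0,u1,v0,v1=win;k=T[v0:v1,u0:u1].reshape(-1,3);k=k[k[:,2]>.06];print(w,k.min(0),k.max(0))
k=T[235:285,308:355].reshape(-1,3);k=k[(k[:,2]>.02)&(k[:,2]<.05)];print("case",k.min(0),k.max(0))
c=camera("wrist");cv2.imwrite("pics/w0.png",c["pixels"][:,:,::-1])
```

```text
spec tri [ 0.50815629 -0.17667879  0.0959246 ] [ 0.5076824 -0.1769686  0.0945   ] [ 0.50820839 -0.17673941  0.0945    ]
lens 0.37630692673322813 0.31837746465477107 spec -0.5391868319796208 0.31913081911776836 [ 0.50794539 -0.176854  ]
s 742 [ 0.20761299 -0.10589104  0.4500075 ] [0.25051203 0.0404765  0.48077074]
t 9181 [ 0.14053246 -0.53835961  0.45000328] [0.25889825 0.05460498 0.68526237]
-0.1 1561 lat 0.029 0.234 z [0.208 0.304 0.418]
-0.02 5398 lat 0.154 0.233 z [0.212 0.4   0.598]
0.06 6056 lat 0.219 0.232 z [0.252 0.485 0.676]
0.14 2005 lat 0.186 0.233 z [0.471 0.641 0.682]
0.3 119 lat 0.09 0.1 z [0.5   0.516 0.53 ]
0.38 848 lat 0.036 0.099 z [0.465 0.513 0.533]
0.46 2988 lat -0.005 0.097 z [0.228 0.393 0.532]
0.54 1388 lat 0.027 0.097 z [0.214 0.324 0.473]
0.62 252 lat 0.038 0.077 z [0.307 0.343 0.347]
jar [ 0.29151097 -0.06926403  0.06010186] [0.46503685 0.31502534 1.11019636]
case [ 0.20723569 -0.37057067  0.02012814] [ 0.33364165 -0.24003789  0.03637445]
```

View pics/w0.png

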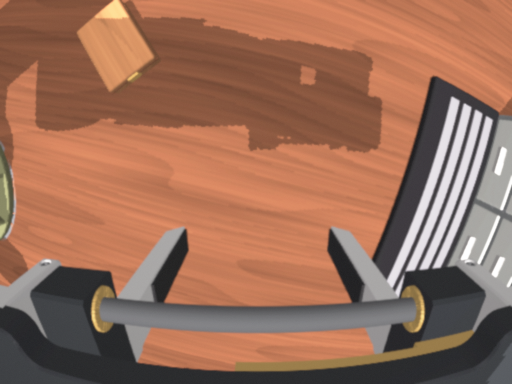

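```bash
cat > plan.py <<'E'
import numpy as np,json,os
from scipy.spatial.transform import Rotation as Ro
P=np.array([.7818,-.013]);RL=.319
al=lambda p:np.arctan2(p[1]-P[1],-(p[0]-P[0]))
def head(a):  # lens, x, y directions
    return P+RL*np.array([-np.cos(a),np.sin(a)]),np.array([np.cos(a),-np.sin(a)]),np.array([np.sin(a),np.cos(a)])
def at(a,y,z,x=0,ta=None):  # pose at head-frame (x,y) of boom angle a
    l,hx,hy=head(a);return np.r_[l+x*hx+y*hy,z]
def ori(yaw,tilt): return Ro.from_euler('z',yaw)*Ro.from_euler('x',np.pi)*Ro.from_euler('y',tilt)
def yawof(a): return np.pi/2-a
def rows(p,R,wps,step=.025,rot=.1):
    """wps: (pos,R,nrows or None); print rows, return end pose"""
    out=[]
    for w in wps:
        n=w[2] if len(w)>2 else None
        if n is None: n=int(max(np.ceil(np.linalg.norm(w[0]-p)/step),np.ceil((R.inv()*w[1]).magnitude()/rot),1))
        for i in range(n,0,-1):
            d=np.round(R.inv().apply((w[0]-p)/i)/.03,2);r=np.round((R.inv()*w[1]).as_rotvec()/i/.12,2)
            out.append([(d+0.).tolist(),(r+0.).tolist(),-1]);p=p+R.apply(d*.03);R=R*Ro.from_rotvec(r*.12)
    for i in range(0,len(out),12): print(json.dumps(out[i:i+12]).replace(" ",""))
    print(len(out),"rows; end",p.round(4));return p,R
E
python3 - <<'E'
from plan import *;from h import *
from station import get_obs
s=load("scene0.npz");t=load("top0.npz")
print("jar",ray(s,(391,146),.075),ray(t,(132,250),.075))
o=get_obs();p=o["ee_pos"];R=Ro.from_euler('xyz',o["eef_rot"]);print(o["time_s"],R.as_matrix().round(3).tolist())
a=.3763;y0=yawof(a)
R0=ori(.258,0);print((R0.inv()*R).magnitude())
w=[(np.array([.20,-.36,.27]),ori(.4,0)),(np.array([.29,-.14,.28]),ori(.8,0)),(np.array([.30,.08,.28]),ori(1.1,0)),
(np.array([.36,.27,.28]),ori(y0,-.2)),(at(a,.15,.25),ori(y0,-.4)),(at(a,.135,.15),ori(y0,-.4))]
rows(p,R,w)
E
```

```text
jar [0.32741904 0.28455822 0.075     ] [0.3179041  0.28265419 0.075     ]
0.15 [[0.967, 0.255, -0.0], [0.255, -0.967, 0.001], [0.0, -0.001, -1.0]]
0.0008214729386965648
[[[0.38,-0.56,-0.37],[0.0,0.0,-0.13],-1],[[0.38,-0.55,-0.37],[0.0,0.0,-0.13],-1],[[0.39,-0.55,-0.36],[0.0,0.0,-0.13],-1],[[0.4,-0.54,-0.37],[0.0,0.0,-0.13],-1],[[0.41,-0.53,-0.36],[0.0,0.0,-0.13],-1],[[0.42,-0.53,-0.37],[0.0,0.0,-0.13],-1],[[0.43,-0.52,-0.36],[0.0,0.0,-0.13],-1],[[0.44,-0.51,-0.37],[0.0,0.0,-0.14],-1],[[0.44,-0.51,-0.36],[-0.01,0.0,-0.13],-1],[[0.56,-0.56,-0.03],[0.0,0.0,-0.33],-1],[[0.58,-0.54,-0.03],[0.0,0.0,-0.33],-1],[[0.6,-0.51,-0.03],[0.0,0.0,-0.33],-1]]
[[[0.63,-0.49,-0.04],[0.0,0.0,-0.34],-1],[[0.64,-0.46,-0.03],[0.0,0.0,-0.33],-1],[[0.66,-0.44,-0.04],[0.0,0.0,-0.34],-1],[[0.68,-0.41,-0.03],[0.0,0.0,-0.33],-1],[[0.7,-0.38,-0.04],[0.0,0.0,-0.34],-1],[[0.71,-0.35,-0.03],[0.0,0.0,-0.33],-1],[[0.72,-0.32,-0.04],[0.0,0.0,-0.34],-1],[[0.61,-0.54,0.0],[0.0,0.0,-0.28],-1],[[0.63,-0.52,0.0],[0.0,0.0,-0.28],-1],[[0.65,-0.5,0.0],[0.0,0.0,-0.28],-1],[[0.66,-0.48,0.0],[0.0,0.0,-0.28],-1],[[0.68,-0.45,0.0],
[... 325 characters left out ...]
1,-0.21,-0.1],-1],[[0.82,-0.1,-0.09],[-0.01,-0.21,-0.1],-1],[[0.82,-0.08,-0.1],[-0.01,-0.2,-0.09],-1],[[0.82,-0.08,-0.13],[-0.01,-0.21,-0.1],-1],[[0.82,-0.07,-0.14],[0.0,-0.2,-0.09],-1]]
[[[0.2,0.74,0.09],[0.0,-0.21,0.0],-1],[[0.2,0.74,0.08],[0.0,-0.21,0.0],-1],[[0.2,0.74,0.08],[0.0,-0.21,0.0],-1],[[0.2,0.74,0.07],[0.0,-0.21,0.0],-1],[[0.2,0.74,0.07],[0.0,-0.21,0.0],-1],[[0.2,0.74,0.06],[0.0,-0.21,0.0],-1],[[0.21,0.74,0.06],[0.0,-0.21,0.0],-1],[[0.21,0.73,0.05],[-0.01,-0.2,0.0],-1],[[0.17,0.0,0.65],[0.0,0.0,0.0],-1],[[0.17,0.0,0.65],[0.0,0.0,0.0],-1],[[0.16,0.0,0.65],[0.0,0.0,0.0],-1],[[0.17,0.0,0.66],[0.0,0.0,0.0],-1]]
[[[0.16,0.0,0.65],[0.0,0.0,0.0],-1]]
49 rows; end [0.5347 0.2298 0.1501]
```

Emit:
send_rows([
  [[0.38, -0.56, -0.37], [0, 0, -0.13], -1],
  [[0.38, -0.55, -0.37], [0, 0, -0.13], -1],
  [[0.39, -0.55, -0.36], [0, 0, -0.13], -1],
  [[0.4, -0.54, -0.37], [0, 0, -0.13], -1],
  [[0.41, -0.53, -0.36], [0, 0, -0.13], -1],
  [[0.42, -0.53, -0.37], [0, 0, -0.13], -1],
  [[0.43, -0.52, -0.36], [0, 0, -0.13], -1],
  [[0.44, -0.51, -0.37], [0, 0, -0.14], -1],
  [[0.44, -0.51, -0.36], [0, 0, -0.13], -1],
  [[0.56, -0.56, -0.03], [0, 0, -0.33], -1],
  [[0.58, -0.54, -0.03], [0, 0, -0.33], -1],
  [[0.6, -0.51, -0.03], [0, 0, -0.33], -1],
])

```text
time_s: 1.35
ee_pos: [0.2269, -0.2932, 0.2728]
eef_rot: [-3.141, -0.0, 0.52]
force: [0.2, -0.4, 0.9]
grip_width: 0.0022
grip_force: 0.0
```

Emit:
send_rows([
  [[0.63, -0.49, -0.04], [0, 0, -0.33], -1],
  [[0.64, -0.46, -0.03], [0, 0, -0.33], -1],
  [[0.66, -0.44, -0.04], [0, 0, -0.33], -1],
  [[0.68, -0.41, -0.03], [0, 0, -0.33], -1],
  [[0.7, -0.38, -0.04], [0, 0, -0.33], -1],
  [[0.71, -0.35, -0.03], [0, 0, -0.33], -1],
  [[0.72, -0.32, -0.04], [0, 0, -0.33], -1],
  [[0.61, -0.54, 0], [0, 0, -0.28], -1],
  [[0.63, -0.52, 0], [0, 0, -0.28], -1],
  [[0.65, -0.5, 0], [0, 0, -0.28], -1],
  [[0.66, -0.48, 0], [0, 0, -0.28], -1],
  [[0.68, -0.45, 0], [0, 0, -0.28], -1],
])

```text
time_s: 2.55
ee_pos: [0.2965, -0.017, 0.2803]
eef_rot: [3.142, -0.0, 0.965]
force: [1.2, -0.3, 1.0]
grip_width: 0.0003
grip_force: 0.0
```

Emit:
send_rows([
  [[0.69, -0.43, 0], [0, 0, -0.28], -1],
  [[0.71, -0.41, 0], [0, 0, -0.28], -1],
  [[0.72, -0.39, 0], [0, 0, -0.28], -1],
  [[0.72, -0.36, 0], [0, 0, -0.28], -1],
  [[0.82, -0.14, 0], [0, -0.21, -0.1], -1],
  [[0.82, -0.13, -0.02], [0, -0.21, -0.1], -1],
  [[0.82, -0.12, -0.04], [0, -0.21, -0.1], -1],
  [[0.82, -0.1, -0.06], [0, -0.21, -0.1], -1],
  [[0.82, -0.1, -0.09], [0, -0.21, -0.1], -1],
  [[0.82, -0.08, -0.1], [0, -0.2, -0.1], -1],
  [[0.82, -0.08, -0.13], [0, -0.2, -0.1], -1],
  [[0.82, -0.07, -0.14], [0, -0.2, -0.1], -1],
])

```text
time_s: 3.75
ee_pos: [0.3618, 0.2708, 0.2802]
eef_rot: [-3.132, 0.199, 1.196]
force: [-0.3, -1.2, 0.9]
grip_width: 0.0005
grip_force: 0.0
```

Emit:
send_rows([
  [[0.2, 0.74, 0.09], [0, -0.21, 0], -1],
  [[0.2, 0.74, 0.08], [0, -0.21, 0], -1],
  [[0.2, 0.74, 0.08], [0, -0.21, 0], -1],
  [[0.2, 0.74, 0.07], [0, -0.21, 0], -1],
  [[0.2, 0.74, 0.07], [0, -0.21, 0], -1],
  [[0.2, 0.74, 0.06], [0, -0.21, 0], -1],
  [[0.2, 0.74, 0.06], [0, -0.2, 0], -1],
  [[0.2, 0.74, 0.05], [0, -0.2, 0], -1],
  [[0.17, 0, 0.65], [0, 0, 0], -1],
  [[0.17, 0, 0.65], [0, 0, 0], -1],
  [[0.17, 0, 0.65], [0, 0, 0], -1],
  [[0.17, 0, 0.65], [0, 0, 0], -1],
])

```text
time_s: 4.95
ee_pos: [0.5367, 0.2324, 0.1681]
eef_rot: [-3.131, 0.397, 1.197]
force: [1.0, 0.8, 0.1]
grip_width: 0.0006
grip_force: 0.0
```

Emit:
send_rows([
  [[0.17, 0, 0.65], [0, 0, 0], -1],
  [[0, 0, 0], [0, 0, 0], -1],
])

```text
time_s: 5.15
ee_pos: [0.5345, 0.2293, 0.1467]
eef_rot: [-3.128, 0.401, 1.198]
force: [-0.5, 0.3, -0.1]
grip_width: 0.0004
grip_force: 0.0
```

Run:
```python
from h import *;from station import *;from plan import *
o=get_obs();p=o["ee_pos"];R=Ro.from_euler('xyz',o["eef_rot"])
l,hx,hy=head(.3763);print(o["time_s"],p,"head frame",(p[:2]-l)@hx,(p[:2]-l)@hy,o["force"],(ori(yawof(.3763),-.4).inv()*R).as_rotvec())
im=[]
c=camera("top");cv2.imwrite("pics/a.png",cv2.resize(c["pixels"][20:300,60:330,::-1],None,fx=2,fy=2))
l,hx,hy=head(.3763)
w=[(at(.3763,.108,.15),R,2)]
for k in range(1,15): w.append((at(.3763-.003*k/.319,.108,.15),R,1))
rows(p,R,w)
```

```text
5.15 [0.53448643 0.22929434 0.14667818] head frame -4.798492881474825e-05 0.13445791301761956 [-0.52876525  0.25922902 -0.14883666] [ 0.01253449 -0.0005633  -0.00362797]
[[[-0.43,0.0,0.12],[0.0,0.0,0.0],-1],[[-0.43,0.0,0.12],[0.0,0.0,0.0],-1],[[-0.09,-0.03,0.04],[0.0,0.0,0.0],-1],[[-0.09,-0.03,0.04],[0.0,0.0,0.0],-1],[[-0.09,-0.04,0.04],[0.0,0.0,0.0],-1],[[-0.1,-0.03,0.04],[0.0,0.0,0.0],-1],[[-0.09,-0.03,0.04],[0.0,0.0,0.0],-1],[[-0.09,-0.02,0.04],[0.0,0.0,0.0],-1],[[-0.1,-0.03,0.04],[0.0,0.0,0.0],-1],[[-0.09,-0.03,0.04],[0.0,0.0,0.0],-1],[[-0.09,-0.02,0.04],[0.0,0.0,0.0],-1],[[-0.1,-0.03,0.04],[0.0,0.0,0.0],-1]]
[[[-0.09,-0.02,0.04],[0.0,0.0,0.0],-1],[[-0.1,-0.02,0.04],[0.0,0.0,0.0],-1],[[-0.09,-0.03,0.04],[0.0,0.0,0.0],-1],[[-0.1,-0.02,0.04],[0.0,0.0,0.0],-1]]
16 rows; end [0.4984 0.1691 0.1501]
```

View pics/a.png

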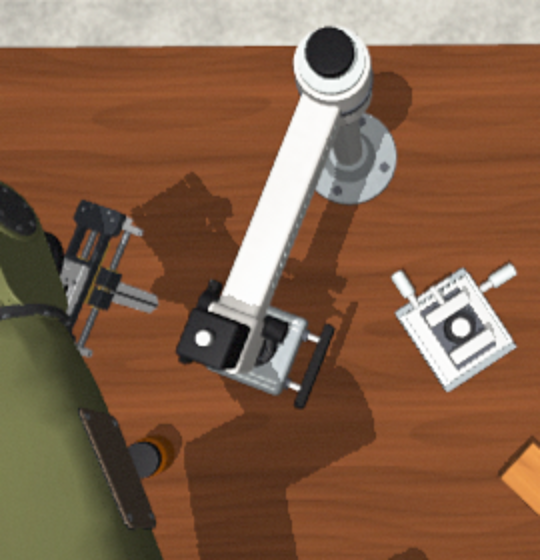

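The picture shows the shut, tilted fingers at (150,300), just left of the left bar, with clear space all round. Launching the boom.

Emit:
send_rows([
  [[-0.43, 0, 0.14], [0, 0, 0], -1],
  [[-0.43, 0, 0.14], [0, 0, 0], -1],
  [[-0.09, -0.03, 0.04], [0, 0, 0], -1],
  [[-0.09, -0.03, 0.04], [0, 0, 0], -1],
  [[-0.09, -0.03, 0.04], [0, 0, 0], -1],
  [[-0.09, -0.03, 0.04], [0, 0, 0], -1],
  [[-0.09, -0.03, 0.04], [0, 0, 0], -1],
  [[-0.09, -0.03, 0.04], [0, 0, 0], -1],
  [[-0.09, -0.03, 0.04], [0, 0, 0], -1],
  [[-0.09, -0.03, 0.04], [0, 0, 0], -1],
])

```text
time_s: 6.2
ee_pos: [0.5101, 0.1854, 0.1511]
eef_rot: [-3.131, 0.397, 1.197]
force: [0.8, -1.2, 0.6]
grip_width: 0.0003
grip_force: 0.0
```

Emit:
send_rows([
  [[-0.09, -0.03, 0.04], [0, 0, 0], -1],
  [[-0.09, -0.03, 0.04], [0, 0, 0], -1],
])

```text
time_s: 6.4
ee_pos: [0.5063, 0.1805, 0.151]
eef_rot: [-3.131, 0.397, 1.197]
force: [0.2, -0.4, -1.0]
grip_width: 0.0004
grip_force: 0.0
```

Emit:
send_rows([
  [[-0.09, -0.03, 0.04], [0, 0, 0], -1],
  [[-0.09, -0.03, 0.04], [0, 0, 0], -1],
  [[-0.09, -0.03, 0.04], [0, 0, 0], -1],
  [[0.3, 0, 0], [0, 0, 0], -1],
])

```text
time_s: 6.8
ee_pos: [0.5037, 0.1808, 0.1479]
eef_rot: [-3.132, 0.396, 1.196]
force: [-0.2, 0.2, 0.1]
grip_width: 0.0003
grip_force: 0.0
```

```bash
cat > boom.py <<'E'
from h import *;from station import *;from plan import *
def bars(c,C):
    """boom angle from the camera-block top and bars (dark points at bar height) """
    px=c["pixels"].astype(int);res=[]
    m=(px.max(-1)<70)&(C[...,2]>.158)&(C[...,2]<.172)&(C[...,0]>.38)&(C[...,0]<.68)&(np.hypot(C[...,0]-P[0],C[...,1]-P[1])<.40)
    n,l,st,ce=cv2.connectedComponentsWithStats(m.astype(np.uint8))
    for i in range(1,n):
        if st[i,4]>90:
            k=C[l==i][:,:2];r=cv2.minAreaRect((k*1000).astype(np.float32));ctr=np.array(r[0])/1000;L=max(r[1])
            if L<100: continue
            d=np.hypot(*(ctr-P));off=np.arcsin(.083/d);res.append((al(ctr),d,off,L,st[i,4]))
    return res
def boom(n="scene"):
    t=get_obs()["time_s"];c=camera(n);C=cloud(c);out=[]
    bs=bars(c,C)
    if len(bs)==2: a=(bs[0][0]+bs[1][0])/2;return t,a,2
    if len(bs)==1:
        b=bs[0];px=C[(C[...,2]>.29)&(C[...,2]<.365)&(np.hypot(C[...,0]-P[0],C[...,1]-P[1])<.25)&(np.hypot(C[...,0]-P[0],C[...,1]-P[1])>.1)]
        beam=np.median([al(q) for q in px]);s=np.sign(b[0]-beam);return t,b[0]-s*.2535,1
    return t,None,0
E
python3 - <<'E'
from boom import *
for n in("scene0","top0"):
    c=load(n+".npz");print(n,bars(c,cloud(c)))
o=get_obs();print(o["time_s"],o["ee_pos"])
for n in("scene","top","scene"): print(n,boom(n))
o=get_obs();p=o["ee_pos"];R=Ro.from_euler('xyz',o["eef_rot"])
sp=-.5392
w=[(p+[.03,.06,.12],R,5),(np.array([.42,.27,.28]),ori(1.2,-.2)),(np.array([.30,.08,.28]),ori(1.3,0)),(np.array([.29,-.14,.28]),ori(1.6,.2)),(np.array([.36,-.32,.27]),ori(1.9,.4)),(at(sp,-.20,.25),ori(yawof(sp),.4))]
rows(p,R,w,step=.032,rot=.11)
E
```

```text
scene0 [(np.float64(0.12345594726838932), np.float64(0.3288666060657156), np.float64(0.25514112148569434), 116.91470336914062, np.int32(199)), (np.float64(0.6291682383566717), np.float64(0.32883637675140254), np.float64(0.2551650987609371), 116.98519897460938, np.int32(241))]
top0 [(np.float64(0.12331522067367064), np.float64(0.3294071905494385), np.float64(0.2547131091340395), 116.80280303955078, np.int32(227))]
6.8 [0.50371093 0.18081864 0.14785929]
scene (6.8, np.float64(0.37420648932902184), 2)
top (6.85, np.float64(0.377668202307075), 1)
scene (6.9, np.float64(0.37485321978121494), 2)
[[[0.1,0.03,-0.91],[0.0,0.0,0.0],-1],[[0.1,0.03,-0.91],[0.0,0.0,0.0],-1],[[0.1,0.03,-0.91],[0.0,0.0,0.0],-1],[[0.1,0.03,-0.91],[0.0,0.0,0.0],-1],[[0.11,0.03,-0.91],[0.0,0.0,0.0],-1],[[-0.16,-0.97,-0.04],[-0.02,0.41,-0.01],-1],[[-0.15,-0.97,-0.05],[-0.03,0.41,-0.01],-1],[[-0.15,-0.97,-0.06],[-0.02,0.41,0.0],-1],[[-0.15,-0.96,-0.08],[-0.03,0.41,-0.01],-1],[[-0.9,-0.18,0.18],[-0.01,0.21,-0.1],-1],[[-0.9,-0.19,0.16],[-0.01,0.21,-0.1],-1],[[-0.9,-0.2,0.14],[-0.01,0.21,-0.1],-1]]
[[[-0.91,-0.21,0.11],[-0
[... 429 characters left out ...]
],-1],[[-1.03,-0.03,-0.18],[0.03,0.23,-0.36],-1]]
[[[-0.86,0.31,-0.13],[0.11,0.24,-0.34],-1],[[-0.87,0.27,-0.15],[0.11,0.24,-0.34],-1],[[-0.87,0.23,-0.18],[0.1,0.24,-0.34],-1],[[-0.88,0.2,-0.21],[0.11,0.23,-0.34],-1],[[-0.87,0.16,-0.24],[0.1,0.24,-0.34],-1],[[-0.87,0.11,-0.26],[0.11,0.23,-0.35],-1],[[-0.88,0.08,-0.29],[0.1,0.24,-0.34],-1],[[-0.45,0.95,-0.1],[0.09,0.0,-0.2],-1],[[-0.47,0.94,-0.11],[0.09,0.0,-0.2],-1],[[-0.49,0.93,-0.12],[0.08,0.0,-0.2],-1],[[-0.51,0.91,-0.13],[0.09,0.0,-0.2],-1],[[-0.53,0.9,-0.14],[0.08,0.0,-0.2],-1]]
[[[-0.56,0.88,-0.14],[0.09,0.0,-0.2],-1],[[-0.58,0.87,-0.15],[0.08,0.0,-0.21],-1],[[-0.6,0.85,-0.17],[0.09,0.0,-0.2],-1]]
39 rows; end [ 0.6108 -0.3485  0.2501]
```

Run:
```python
from boom import *
c=camera("scene");C=cloud(c);print(get_obs()["time_s"],bars(c,C),get_obs()["ee_pos"],get_obs()["force"])
d=camera("top");print(bars(d,cloud(d)))
cv2.imwrite("pics/b.png",np.hstack([cv2.resize(x["pixels"][v:v+110,u:u+110,::-1],(400,400),interpolation=1) for x,u,v in((c,290,120),(d,70,120))]))
```

```text
7.0 [(np.float64(0.12149764554215879), np.float64(0.32949784015923694), np.float64(0.2546414786960326), 117.69429016113281, np.int32(232)), (np.float64(0.6289738392763776), np.float64(0.32822527484698827), np.float64(0.2556507917253945), 118.04841613769531, np.int32(227))] [0.50369029 0.18145767 0.14707914] [ 0.16896152 -0.092148    0.35377088]
[(np.float64(0.12434279995890125), np.float64(0.3300828159562896), np.float64(0.2541802146323845), 118.22999572753906, np.int32(235))]
```

View pics/b.png

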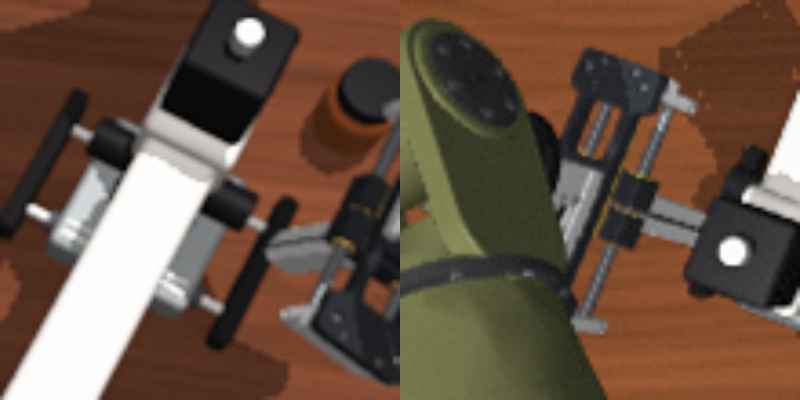

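Run:
```python
from boom import *
o=get_obs();p=o["ee_pos"]
l,hx,hy=head(.3755);print("tcp head",(p[:2]-l)@hx,(p[:2]-l)@hy,p[2],"axis",Ro.from_euler('xyz',o["eef_rot"]).as_matrix()[:,2])
for n in("scene","top"):
    c=camera(n);C=cloud(c);q=C[c["depth"]>0];g=c["pixels"][c["depth"]>0].astype(int)
    x=(q[:,:2]-l)@hx;y=(q[:,:2]-l)@hy
    for nm,m in(("light",g.min(-1)>80),("dark",g.max(-1)<70)):
        for ylo in np.arange(.066,.16,.008):
            k=m&(y>ylo)&(y<ylo+.008)&(abs(x+.0)<.04)&(q[:,2]>.05)&(q[:,2]<.3)
            if k.sum()>2: print(n,nm,round(ylo,3),k.sum(),"x",x[k].min().round(3),x[k].max().round(3),"z",q[k,2].min().round(3),q[k,2].max().round(3))
```

```text
tcp head -0.011034265896874937 0.07881216309566802 0.14715717307403772 axis [-0.15093354 -0.35626024 -0.92211589]
scene light 0.066 20 x -0.039 0.039 z 0.153 0.159
scene light 0.074 7 x -0.035 0.038 z 0.155 0.164
scene light 0.082 32 x -0.019 0.002 z 0.189 0.208
scene light 0.09 56 x -0.022 0.011 z 0.188 0.288
scene light 0.098 61 x -0.022 0.032 z 0.189 0.291
scene light 0.106 40 x -0.004 0.037 z 0.198 0.296
scene light 0.114 4 x 0.012 0.027 z 0.27 0.299
scene light 0.154 9 x 0.015 0.031 z 0.273 0.277
scene dark 0.074 80 x -0.039 0.039 z 0.163 0.186
scene dark 0.082 70 x -0.04 0.04 z 0.164 0.19
scene dark 0.098 51 x -0.031 0.014 z 0.285 0.3
scene dark 0.106 19 x -0.038 0.035 z 0.293 0.3
scene dark 0.114 47 x -0.031 0.014 z 0.273 0.3
scene dark 0.13 12 x 0.009 0.014 z 0.273 0.293
scene dark 0.138 24 x 0.008 0.014 z 0.268 0.298
scene dark 0.146 20 x -0.002 0.034 z 0.272 0.297
scene dark 0.154 32 x 0.012 0.039 z 0.276 0.3
top light 0.082 8 x -0.023 -0.001 z 0.198 0.205
top light 0.09 48 x -0.024 0.001 z 0.198 0.224
top light 0.098 50 x -0.023 0.001 z 0.189 0.244
top light 0.106 58 x -0.039 0.04 z 0.218 0.297
top light 0.154 14 x 0.015 0.039 z 0.273 0.277
top dark 0.09 3 x -0.012 -0.01 z 0.203 0.218
top dark 0.098 81 x -0.033 0.012 z 0.221 0.299
top dark 0.106 17 x -0.027 0.037 z 0.238 0.3
top dark 0.114 37 x -0.032 0.013 z 0.296 0.3
top dark 0.146 3 x 0.012 0.03 z 0.272 0.296
top dark 0.154 35 x 0.012 0.04 z 0.292 0.3
```

Run:
```python
from boom import *
o=get_obs();p=o["ee_pos"];print(o["time_s"],o["force"])
l,hx,hy=head(.3755)
def proj(c,X): 
    R,t=RT(c);q=R@X+t;return q[0]/q[2]*c["fx"]+c["cx"],q[1]/q[2]*c["fy"]+c["cy"]
for n in("scene","top"):
    c=camera(n);C=cloud(c);R,t=RT(c);print(n,"cam",-R.T@t)
    u,v=proj(c,p);print("tcp px",u,v,"face px@50mm up",proj(c,p-.05*Ro.from_euler('xyz',o["eef_rot"]).as_matrix()[:,2]))
    u,v=int(round(u)),int(round(v))
    W=C[v-8:v+9,u-8:u+9];g=c["pixels"][v-8:v+9,u-8:u+9].mean(-1).astype(int)
    print("z mm");print((W[...,2]*1000).astype(int));print("gray");print(g)
    print("y mm");print((((W[...,:2]-l)@hy)*1000).astype(int))
```

```text
7.15 [-0.16902432  0.43551467  0.04798716]
scene cam [ 0.83879462 -0.03906187  1.08000342]
tcp px 358.1098344808118 190.96973947340464 face px@50mm up (np.float64(370.03317003102717), np.float64(189.08395796305615))
z mm
[[ 168  164   -2    3    2   -2   -5    3    1   -3    4  154  166  168
   166  168  192]
 [ 166    1    0    1    0   -1    2    1    0    2    0  166  166  169
   169  190  193]
 [ 165    1    4    2    3   -2   -1    0    0   -1  155  167  167  169
   187  190  195]
 [  -1    3    3    2    1   -1    1    2    1   -2  163  167  168  188
   188  191  194]
 [   0   -1    2   -1    0    3   -1    2   -1  153  166  166  167  181
   189  196  200]
 [   1    2    0    0    3   -1    3   -2    0  164  165  167  185  189
   191  197  202]
 [   0    3    1   -1    3   -2    1    4  153  168  165  169  167  188
   196  196  202]
 [   1    0   -2   -1   -2    1   -1  142  167  165  168  170  167  191
   199  200  206]
 [   0   -1    1    2    0   -3    1  157  166  167  166  166  168  164
   193  195  199]
 [  -2    0    1    4   -1    2  141  166  166  167  169  169  169  1
[... 6830 characters left out ...]
5   13   12    5    5    2    1    0    0    0   -2
    -4   -6   -8]
 [  20   17   16   14   12    7    5    3    1    0   -1   -2   -2   -3
    -5   -7   -8]
 [  18   17   15   13   12    7    5    3    1    0   -1   -3   -4   -4
    -6   -7   -9]
 [  18   17   14   13   11    5    3    1    0   -1   -3   -4   -5   -5
    -6   -8  -10]
 [  18   16   14   12   10    5    3    1    0   -1   -3   -5   -5   -5
    -7   -9  -11]
 [  17   15   13   11   10    4    1    0    0   -2   -3   -5   -5 -168
    -8   -9  -11]
 [  17   14   12   11    9    7    2    0   -1   -3   -4   -5   -5   -6
    -8  -10  -12]
 [  16   14   12   10    8    6    4    3    1    0   -2   -3   -5   -7
    -9  -11  -13]]
```

The clouds show the shut fingertips about 38 mm short of the reported TCP along the tool axis, so the fingers passed over the bar and the boom hasn't moved. I'll retreat, lower the hand by that amount and relaunch.

```bash
cat >> plan.py <<'E'
TO=.038
def tp(pos,R): return np.asarray(pos)+TO*R.as_matrix()[:,2]   # tcp that puts the real tips at pos
E
python3 - <<'E'
from boom import *
o=get_obs();p=o["ee_pos"];R=Ro.from_euler('xyz',o["eef_rot"])
a=.3755;R1=ori(yawof(a),-.4)
w=[(tp(at(a,.125,.185),R1),R1),(tp(at(a,.125,.152),R1),R1),(tp(at(a,.110,.152),R1),R1)]
for k in range(1,13): w.append((tp(at(a-.003*k/.319,.110,.152),R1),R1,1))
rows(p,R,w)
E
```

```text
[[[0.47,0.18,-0.25],[-0.04,-0.01,0.01],-1],[[0.47,0.18,-0.24],[-0.04,-0.02,0.0],-1],[[0.21,0.0,0.51],[0.0,0.0,0.0],-1],[[0.21,0.0,0.5],[0.0,0.0,0.0],-1],[[-0.46,0.0,0.2],[0.0,0.0,0.0],-1],[[-0.09,-0.03,0.04],[0.0,0.0,0.0],-1],[[-0.09,-0.03,0.04],[0.0,0.0,0.0],-1],[[-0.09,-0.04,0.04],[0.0,0.0,0.0],-1],[[-0.1,-0.03,0.03],[0.0,0.0,0.0],-1],[[-0.09,-0.03,0.04],[0.0,0.0,0.0],-1],[[-0.09,-0.03,0.04],[0.0,0.0,0.0],-1],[[-0.1,-0.03,0.04],[0.0,0.0,0.0],-1]]
[[[-0.09,-0.02,0.04],[0.0,0.0,0.0],-1],[[-0.1,-0.03,0.04],[0.0,0.0,0.0],-1],[[-0.09,-0.03,0.04],[0.0,0.0,0.0],-1],[[-0.09,-0.02,0.04],[0.0,0.0,0.0],-1],[[-0.1,-0.02,0.04],[0.0,0.0,0.0],-1]]
17 rows; end [0.497  0.1623 0.1171]
```

Emit:
send_rows([
  [[0.47, 0.18, -0.25], [-0.04, 0, 0], -1],
  [[0.47, 0.18, -0.25], [-0.04, 0, 0], -1],
  [[0.21, 0, 0.5], [0, 0, 0], -1],
  [[0.21, 0, 0.5], [0, 0, 0], -1],
  [[-0.46, 0, 0.2], [0, 0, 0], -1],
  [[-0.09, -0.03, 0.04], [0, 0, 0], -1],
  [[-0.09, -0.03, 0.04], [0, 0, 0], -1],
  [[-0.09, -0.03, 0.04], [0, 0, 0], -1],
  [[-0.09, -0.03, 0.04], [0, 0, 0], -1],
  [[-0.09, -0.03, 0.04], [0, 0, 0], -1],
  [[-0.09, -0.03, 0.04], [0, 0, 0], -1],
  [[-0.09, -0.03, 0.04], [0, 0, 0], -1],
])

```text
time_s: 8.45
ee_pos: [0.5064, 0.1758, 0.1171]
eef_rot: [-3.141, 0.397, 1.197]
force: [0.9, 0.8, 0.3]
grip_width: 0.0003
grip_force: 0.3
```

Run:
```python
from boom import *
o=get_obs();p=o["ee_pos"];R=Ro.from_euler('xyz',o["eef_rot"]);l,hx,hy=head(.3755)
q=p-TO*R.as_matrix()[:,2];print(o["time_s"],"tip",(q[:2]-l)@hx,(q[:2]-l)@hy,q[2],o["force"])
c=camera("scene");print(bars(c,cloud(c)))
```

```text
8.45 tip -0.006454386373071188 0.08927816278904524 0.15216920541225556 [0.93734931 0.79792878 0.27485138]
[(np.float64(0.09215808869218699), np.float64(0.32969124944973516), np.float64(0.2544887846945274), 118.6977310180664, np.int32(231)), (np.float64(0.5888814295585552), np.float64(0.32769020866610604), np.float64(0.25607759117622164), 117.09097290039062, np.int32(240))]
```

Emit:
send_rows([
  [[-0.09, -0.03, 0.04], [0, 0, 0], -1],
  [[-0.09, -0.03, 0.04], [0, 0, 0], -1],
  [[-0.09, -0.03, 0.04], [0, 0, 0], -1],
  [[-0.05, -0.02, 0.02], [0, 0, 0], -1],
])

```text
time_s: 8.9
ee_pos: [0.4994, 0.167, 0.1169]
eef_rot: [-3.141, 0.397, 1.197]
force: [0.3, 0.3, 0.1]
grip_width: 0.0005
grip_force: 0.0
```

Run:
```python
from boom import *
for i in range(2):
    t=get_obs()["time_s"];c=camera("scene");print(t,[(b[0].round(4),b[1].round(4)) for b in bars(c,cloud(c))])
o=get_obs();p=o["ee_pos"];R=Ro.from_euler('xyz',o["eef_rot"])
sp=-.5392
w=[(p+[.01,.05,.12],R,5),(np.array([.42,.27,.26]),ori(1.2,-.2)),(np.array([.32,.08,.26]),ori(1.3,0)),(np.array([.31,-.14,.26]),ori(1.6,.2)),(np.array([.39,-.32,.25]),ori(1.9,.4)),(tp(at(sp,-.19,.24),ori(yawof(sp),.4)),ori(yawof(sp),.4))]
rows(p,R,w,step=.0285,rot=.11)
```

```text
8.9 [(np.float64(0.0234), np.float64(0.3298)), (np.float64(0.5332), np.float64(0.3283))]
8.95 [(np.float64(0.0164), np.float64(0.3303)), (np.float64(0.525), np.float64(0.3285))]
[[[0.0,-0.06,-0.87],[0.0,0.0,0.0],-1],[[0.0,-0.06,-0.87],[0.0,0.0,0.0],-1],[[0.0,-0.06,-0.87],[0.0,0.0,0.0],-1],[[0.0,-0.06,-0.86],[0.0,0.0,0.0],-1],[[0.0,-0.06,-0.87],[0.0,0.0,0.0],-1],[[0.05,-0.86,-0.23],[0.0,0.41,-0.01],-1],[[0.06,-0.85,-0.23],[0.0,0.41,0.0],-1],[[0.08,-0.86,-0.22],[-0.01,0.41,-0.01],-1],[[0.09,-0.85,-0.22],[0.0,0.41,0.0],-1],[[-0.87,-0.1,0.18],[-0.01,0.21,-0.1],-1],[[-0.87,-0.11,0.15],[-0.01,0.21,-0.11],-1],[[-0.88,-0.12,0.13],[-0.01,0.21,-0.1],-1]]
[[[-0.88,-0.14,0.11],[-0.01,0.21,-0.11],-1],[[-0.88,-0.15,0.09],[-0.01,0.21,-0.1],-1],[[-0.88,-0.16,0.07],[-0.01,0.21,-0.11],-1],[[-0.88,-0.16,0.04],[-0.01,0.2,-0.1],-1],[[-0.87,-0.18,0.03],[-0.02,0.21,-0.11],-1],[[-0.89,0.2,0.0],[0.03,0.21,-0.31],-1],[[-0.9,0.17,-0.02],[0.03,0.21,-0.31],-1],[[-0.91,0.14,-0.05],[0.03,0.21,-0.31],-1],[[-0.91,0.1,-0.07],[0.03,0.2,-0.31],-1],[[-0.91,0.07,-0.09],[0.03,0.21,-0.31],-1],[[-0.91,0.04,-0.12],[0.04,0.2,-0.31],-1],[[-0.91,0.0,-0.14],[0.03,0.21,-0.31],-1]]
[[[-0.9,-0.03,-0.16],[0.04,0.2,-0.32],-1],[[-0.86,0.35,-0.13],[0.11,0.24,-0.34],-1],[[-0.87,0.32,-0.15],[0.1,0.24,-0.34],-1],[[-0.88,0.28,-0.18],[0.11,0.24,-0.34],-1],[[-0.88,0.24,-0.21],[0.1,0.23,-0.34],-1],[[-0.89,0.2,-0.24],[0.11,0.24,-0.34],-1],[[-0.88,0.17,-0.27],[0.1,0.23,-0.34],-1],[[-0.89,0.12,-0.3],[0.11,0.23,-0.35],-1],[[-0.36,0.81,0.05],[0.08,0.0,-0.2],-1],[[-0.38,0.8,0.05],[0.09,0.0,-0.2],-1],[[-0.39,0.79,0.04],[0.08,0.0,-0.2],-1],[[-0.41,0.79,0.03],[0.09,0.0,-0.2],-1]]
[[[-0.43,0.78,0.02],[0.08,0.0,-0.2],-1],[[-0.45,0.76,0.01],[0.09,0.0,-0.2],-1],[[-0.47,0.75,0.0],[0.08,0.0,-0.21],-1],[[-0.49,0.74,0.0],[0.09,0.0,-0.2],-1]]
40 rows; end [ 0.5978 -0.3271  0.205 ]
```

Emit:
send_rows([
  [[0, -0.06, -0.87], [0, 0, 0], -1],
  [[0, -0.06, -0.87], [0, 0, 0], -1],
  [[0, -0.06, -0.87], [0, 0, 0], -1],
  [[0, -0.06, -0.87], [0, 0, 0], -1],
  [[0, -0.06, -0.87], [0, 0, 0], -1],
  [[0.05, -0.86, -0.23], [0, 0.41, 0], -1],
  [[0.06, -0.85, -0.23], [0, 0.41, 0], -1],
  [[0.08, -0.86, -0.22], [0, 0.41, 0], -1],
  [[0.09, -0.85, -0.22], [0, 0.41, 0], -1],
])

```text
time_s: 9.9
ee_pos: [0.4194, 0.271, 0.2606]
eef_rot: [-3.141, 0.198, 1.197]
force: [0.0, 0.3, 0.6]
grip_width: 0.0008
grip_force: 0.0
```

Run:
```python
from boom import *
print(boom("scene"))
o=get_obs();p=o["ee_pos"];R=Ro.from_euler('xyz',o["eef_rot"]);print(o["time_s"],p)
sp=-.5392
w=[(np.array([.33,.18,.27]),ori(1.3,-.1)),(np.array([.295,.06,.27]),ori(1.4,0)),(np.array([.285,-.14,.26]),ori(1.6,.2)),(np.array([.38,-.32,.25]),ori(1.9,.4)),(tp(at(sp,-.19,.22),ori(yawof(sp),.4)),ori(yawof(sp),.4))]
rows(p,R,w,step=.0285,rot=.11)
```

```text
(9.9, np.float64(0.13901530192892925), 2)
9.95 [0.41734381 0.27248189 0.2624214 ]
[[[-0.78,-0.32,0.1],[-0.02,0.15,-0.17],-1],[[-0.78,-0.33,0.09],[-0.03,0.16,-0.17],-1],[[-0.77,-0.35,0.07],[-0.02,0.15,-0.17],-1],[[-0.76,-0.37,0.05],[-0.03,0.16,-0.17],-1],[[-0.76,-0.38,0.04],[-0.02,0.15,-0.16],-1],[[-0.83,-0.01,0.08],[-0.01,0.17,-0.17],-1],[[-0.83,-0.03,0.07],[-0.01,0.17,-0.17],-1],[[-0.83,-0.04,0.05],[-0.01,0.16,-0.16],-1],[[-0.83,-0.06,0.03],[-0.01,0.17,-0.17],-1],[[-0.83,-0.08,0.02],[-0.01,0.16,-0.16],-1],[[-0.83,0.1,0.04],[0.02,0.21,-0.21],-1],[[-0.83,0.08,0.02],[0.02,0.21,-0.21],-1]]
[[[-0.83,0.06,0.0],[0.02,0.21,-0.21],-1],[[-0.84,0.04,-0.02],[0.02,0.21,-0.21],-1],[[-0.83,0.02,-0.04],[0.02,0.21,-0.21],-1],[[-0.83,-0.01,-0.06],[0.02,0.21,-0.2],-1],[[-0.83,-0.02,-0.09],[0.03,0.2,-0.21],-1],[[-0.83,-0.05,-0.1],[0.02,0.21,-0.2],-1],[[-0.75,0.37,-0.11],[0.09,0.21,-0.3],-1],[[-0.77,0.35,-0.13],[0.09,0.21,-0.3],-1],[[-0.77,0.32,-0.16],[0.09,0.21,-0.3],-1],[[-0.78,0.29,-0.18],[0.09,0.2,-0.3],-1],[[-0.78,0.25,-0.2],[0.1,0.21,-0.3],-1],[[-0.79,0.22,-0.23],[0.09,0.2,-0.3],-1]]
[[[-0.79,0.19,-0.25],[0.1,0.21,-0.3],-1],[[-0.79,0.17,-0.26],[0.09,0.2,-0.29],-1],[[-0.4,0.85,0.12],[0.09,0.0,-0.2],-1],[[-0.42,0.84,0.12],[0.08,0.0,-0.2],-1],[[-0.44,0.83,0.11],[0.09,0.0,-0.2],-1],[[-0.46,0.82,0.1],[0.08,0.0,-0.2],-1],[[-0.48,0.81,0.09],[0.09,0.0,-0.2],-1],[[-0.5,0.8,0.08],[0.08,0.0,-0.2],-1],[[-0.53,0.79,0.07],[0.09,0.0,-0.21],-1],[[-0.54,0.78,0.07],[0.08,0.0,-0.2],-1]]
34 rows; end [ 0.5979 -0.3271  0.1849]
```

Emit:
send_rows([
  [[-0.78, -0.32, 0.1], [-0.02, 0.15, -0.17], -1],
  [[-0.78, -0.33, 0.09], [-0.02, 0.15, -0.17], -1],
  [[-0.77, -0.35, 0.07], [-0.02, 0.15, -0.17], -1],
  [[-0.76, -0.37, 0.05], [-0.02, 0.15, -0.17], -1],
  [[-0.76, -0.38, 0.04], [-0.02, 0.15, -0.17], -1],
  [[-0.83, -0.01, 0.08], [-0.01, 0.17, -0.17], -1],
  [[-0.83, -0.03, 0.07], [-0.01, 0.17, -0.17], -1],
  [[-0.83, -0.04, 0.05], [-0.01, 0.17, -0.17], -1],
  [[-0.83, -0.06, 0.03], [-0.01, 0.17, -0.17], -1],
  [[-0.83, -0.08, 0.02], [-0.01, 0.17, -0.17], -1],
  [[-0.83, 0.1, 0.04], [0.02, 0.21, -0.21], -1],
  [[-0.83, 0.08, 0.02], [0.02, 0.21, -0.21], -1],
])

```text
time_s: 11.15
ee_pos: [0.2952, 0.0073, 0.2684]
eef_rot: [-3.135, -0.045, 1.453]
force: [1.0, -0.6, -0.2]
grip_width: 0.0005
grip_force: 0.0
```

Emit:
send_rows([
  [[-0.83, 0.06, 0], [0.02, 0.21, -0.21], -1],
  [[-0.83, 0.04, -0.02], [0.02, 0.21, -0.21], -1],
  [[-0.83, 0.02, -0.04], [0.02, 0.21, -0.21], -1],
  [[-0.83, 0, -0.06], [0.02, 0.21, -0.21], -1],
  [[-0.83, -0.02, -0.09], [0.02, 0.2, -0.2], -1],
  [[-0.83, -0.05, -0.1], [0.02, 0.2, -0.2], -1],
  [[-0.75, 0.37, -0.11], [0.09, 0.21, -0.3], -1],
  [[-0.77, 0.35, -0.13], [0.09, 0.21, -0.3], -1],
  [[-0.77, 0.32, -0.16], [0.09, 0.21, -0.3], -1],
  [[-0.78, 0.29, -0.18], [0.09, 0.2, -0.3], -1],
  [[-0.78, 0.25, -0.2], [0.09, 0.2, -0.3], -1],
  [[-0.79, 0.22, -0.23], [0.09, 0.2, -0.3], -1],
])

```text
time_s: 12.35
ee_pos: [0.3603, -0.2775, 0.2544]
eef_rot: [-3.131, -0.345, 1.824]
force: [0.6, 0.2, 1.0]
grip_width: 0.0005
grip_force: 0.0
```

Run:
```python
from boom import *
print(boom("scene"),boom("top"))
o=get_obs();p=o["ee_pos"];R=Ro.from_euler('xyz',o["eef_rot"]);print(o["time_s"],p)
sp=-.5392;R1=ori(yawof(sp),.4)
w=[(np.array([.38,-.32,.24]),ori(1.9,.4)),(tp(at(sp,-.18,.20),R1),R1),(tp(at(sp,-.15,.152),R1),R1)]
rows(p,R,w,step=.0285,rot=.11)
```

```text
(12.35, np.float64(-0.12736258912082504), 2) (12.4, np.float64(-0.12963535017945005), 2)
12.45 [ 0.36051776 -0.27825091  0.25299475]
[[[-0.78,0.14,-0.05],[0.07,0.22,-0.3],-1],[[-0.79,0.11,-0.08],[0.06,0.22,-0.3],-1],[[-0.38,0.84,0.18],[0.09,0.0,-0.2],-1],[[-0.4,0.83,0.17],[0.09,0.0,-0.2],-1],[[-0.42,0.83,0.16],[0.08,0.0,-0.2],-1],[[-0.44,0.82,0.15],[0.09,0.0,-0.2],-1],[[-0.46,0.81,0.14],[0.08,0.0,-0.2],-1],[[-0.48,0.8,0.14],[0.09,0.0,-0.2],-1],[[-0.5,0.79,0.13],[0.08,0.0,-0.21],-1],[[-0.51,0.77,0.12],[0.09,0.0,-0.2],-1],[[0.15,0.0,0.93],[0.0,0.0,0.0],-1],[[0.14,0.0,0.93],[0.0,0.0,0.0],-1]]
12 rows; end [ 0.5776 -0.2929  0.1171]
```

Emit:
send_rows([
  [[-0.78, 0.14, -0.05], [0.06, 0.22, -0.3], -1],
  [[-0.79, 0.11, -0.08], [0.06, 0.22, -0.3], -1],
  [[-0.38, 0.84, 0.18], [0.09, 0, -0.2], -1],
  [[-0.4, 0.83, 0.17], [0.09, 0, -0.2], -1],
  [[-0.42, 0.83, 0.16], [0.08, 0, -0.2], -1],
  [[-0.44, 0.82, 0.15], [0.09, 0, -0.2], -1],
  [[-0.46, 0.81, 0.14], [0.08, 0, -0.2], -1],
  [[-0.48, 0.8, 0.14], [0.09, 0, -0.2], -1],
  [[-0.5, 0.79, 0.13], [0.08, 0, -0.2], -1],
  [[-0.51, 0.77, 0.12], [0.09, 0, -0.2], -1],
  [[0.15, 0, 0.93], [0, 0, 0], -1],
  [[0.15, 0, 0.93], [0, 0, 0], -1],
])

```text
time_s: 13.65
ee_pos: [0.5777, -0.2907, 0.1177]
eef_rot: [3.141, -0.396, 2.109]
force: [-0.1, -0.7, -0.8]
grip_width: 0.0006
grip_force: 0.0
```

Run:
```python
from boom import *
r=[boom(n) for n in("scene","top","scene")];print(r)
o=get_obs();p=o["ee_pos"];R=Ro.from_euler('xyz',o["eef_rot"])
sp=-.5392;l,hx,hy=head(sp);q=p-TO*R.as_matrix()[:,2];print(o["time_s"],"tip",(q[:2]-l)@hx,(q[:2]-l)@hy,q[2],(ori(yawof(sp),.4).inv()*R).as_rotvec())
```

```text
[(13.65, np.float64(-0.23406324619392443), 2), (13.7, np.float64(-0.23218249522733797), 1), (13.75, np.float64(-0.24106783072771368), 2)]
13.8 tip 0.0005258119248946203 -0.14767822069182168 0.15432018585142374 [ 0.00016011 -0.00155994  0.00166062]
```

Emit:
send_rows([
  [[0.18, 0, 0.09], [0, 0, 0], -1],
  [[0.18, 0, 0.09], [0, 0, 0], -1],
  [[0.18, 0, 0.09], [0, 0, 0], -1],
  [[0.18, 0, 0.09], [0, 0, 0], -1],
  [[0.18, 0, 0.08], [0, 0, 0], -1],
  [[0, 0, 0], [0, 0, 0], -1],
  [[0, 0, 0], [0, 0, 0], -1],
  [[0, 0, 0], [0, 0, 0], -1],
  [[0, 0, 0], [0, 0, 0], -1],
  [[0, 0, 0], [0, 0, 0], -1],
  [[0, 0, 0], [0, 0, 0], -1],
  [[0, 0, 0], [0, 0, 0], -1],
])

```text
time_s: 15.0
ee_pos: [0.5619, -0.2656, 0.1176]
eef_rot: [3.141, -0.397, 2.108]
force: [-0.9, -0.3, -0.8]
grip_width: 0.0004
grip_force: 0.0
```

Emit:
send_rows([
  [[0, 0, 0], [0, 0, 0], -1],
  [[0, 0, 0], [0, 0, 0], -1],
  [[0, 0, 0], [0, 0, 0], -1],
  [[0, 0, 0], [0, 0, 0], -1],
  [[0, 0, 0], [0, 0, 0], -1],
  [[0, 0, 0], [0, 0, 0], -1],
  [[0, 0, 0], [0, 0, 0], -1],
  [[0, 0, 0], [0, 0, 0], -1],
  [[0, 0, 0], [0, 0, 0], -1],
  [[0, 0, 0], [0, 0, 0], -1],
  [[0, 0, 0], [0, 0, 0], -1],
  [[0, 0, 0], [0, 0, 0], -1],
])

```text
time_s: 16.2
ee_pos: [0.5619, -0.2656, 0.1177]
eef_rot: [3.141, -0.396, 2.108]
force: [-0.1, -1.2, 0.2]
grip_width: 0.0003
grip_force: 0.0
```

```bash
cat > st.py <<'E'
from boom import *
print([boom(n) for n in("scene","scene","scene")])
o=get_obs();p=o["ee_pos"];R=Ro.from_euler('xyz',o["eef_rot"])
sp=-.5392;l,hx,hy=head(sp);q=p-TO*R.as_matrix()[:,2];print(o["time_s"],"tip",(q[:2]-l)@hx,(q[:2]-l)@hy,q[2])
c=camera("scene");print([(b[0].round(4),b[1].round(4)) for b in bars(c,cloud(c))])
E
python3 st.py
```

```text
[(16.2, np.float64(-0.38063226641691383), 2), (16.25, np.float64(-0.3836317544618945), 2), (16.3, np.float64(-0.3848514710059868), 2)]
16.35 tip 0.0005531004061309283 -0.11856064216754798 0.15269926489358276
[(np.float64(-0.1342), np.float64(0.3292)), (np.float64(-0.6421), np.float64(0.3294))]
```

Run:
```python
from boom import *
o=get_obs();p=o["ee_pos"];R=Ro.from_euler('xyz',o["eef_rot"]);sp=-.5392;a=-.49;R1=ori(yawof(a),-.4);R0=ori(2.08,.4)
w=[(tp(at(sp,-.17,.22),R0),R0),(np.array([.39,-.32,.24]),ori(1.95,.4)),(np.array([.30,-.16,.25]),ori(1.9,.15)),(np.array([.32,.0,.24]),ori(2.0,-.3)),(tp(at(a,.14,.19),R1),R1),(tp(at(a,.13,.152),R1),R1)]
rows(p,R,w,step=.0285,rot=.11)
```

```text
[[[-0.24,0.0,-0.91],[-0.03,0.01,0.07],-1],[[-0.23,0.0,-0.91],[-0.03,0.01,0.07],-1],[[-0.24,0.01,-0.91],[-0.03,0.01,0.08],-1],[[0.43,-0.74,-0.07],[-0.05,0.0,0.12],-1],[[0.41,-0.75,-0.07],[-0.05,0.0,0.12],-1],[[0.4,-0.75,-0.08],[-0.05,0.0,0.13],-1],[[0.39,-0.76,-0.08],[-0.05,0.0,0.12],-1],[[0.38,-0.76,-0.09],[-0.05,0.0,0.13],-1],[[0.37,-0.77,-0.09],[-0.06,0.0,0.12],-1],[[0.36,-0.77,-0.1],[-0.05,0.0,0.13],-1],[[0.35,-0.78,-0.1],[-0.06,0.0,0.12],-1],[[0.82,-0.12,0.29],[-0.02,-0.3,0.06],-1]]
[[[0.83,-0.12,0.26],[-0.02,-0.3,0.06],-1],[[0.83,-0.13,0.23],[-0.01,-0.3,0.06],-1],[[0.84,-0.13,0.21],[-0.02,-0.3,0.06],-1],[[0.85,-0.14,0.17],[-0.01,-0.29,0.06],-1],[[0.85,-0.15,0.14],[-0.02,-0.3,0.05],-1],[[0.85,-0.16,0.12],[-0.01,-0.29,0.06],-1],[[0.79,0.39,0.18],[-0.01,-0.62,-0.14],-1],[[0.79,0.41,0.12],[-0.01,-0.63,-0.14],-1],[[0.79,0.42,0.06],[-0.01,-0.62,-0.14],-1],[[0.79,0.43,0.0],[-0.01,-0.63,-0.14],-1],[[0.78,0.45,-0.07],[-0.01,-0.62,-0.14],-1],[[0.76,0.46,-0.12],[-0.02,-0.63,-0.14],-1]]
[[[-0.38,0.49,0.61],[-0.03,-0.14,-0.08],-1],[[-0.38,0.48,0.62],[-0.03,-0.14,-0.08],-1],[[-0.37,0.48,0.63],[-0.03,-0.14,-0.08],-1],[[-0.37,0.47,0.64],[-0.03,-0.14,-0.08],-1],[[-0.36,0.47,0.65],[-0.03,-0.14,-0.08],-1],[[-0.35,0.47,0.65],[-0.02,-0.13,-0.08],-1],[[0.09,0.0,0.65],[0.0,0.0,0.0],-1],[[0.1,0.0,0.65],[0.0,0.0,0.0],-1]]
32 rows; end [ 0.4462 -0.0614  0.1169]
```

Emit:
send_rows([
  [[-0.24, 0, -0.91], [-0.03, 0.01, 0.07], -1],
  [[-0.24, 0, -0.91], [-0.03, 0.01, 0.07], -1],
  [[-0.24, 0, -0.91], [-0.03, 0.01, 0.08], -1],
  [[0.43, -0.74, -0.07], [-0.05, 0, 0.12], -1],
  [[0.41, -0.75, -0.07], [-0.05, 0, 0.12], -1],
  [[0.4, -0.75, -0.08], [-0.05, 0, 0.12], -1],
  [[0.39, -0.76, -0.08], [-0.05, 0, 0.12], -1],
  [[0.38, -0.76, -0.09], [-0.05, 0, 0.12], -1],
  [[0.37, -0.77, -0.09], [-0.05, 0, 0.12], -1],
  [[0.36, -0.77, -0.1], [-0.05, 0, 0.13], -1],
  [[0.35, -0.78, -0.1], [-0.05, 0, 0.13], -1],
  [[0.82, -0.12, 0.29], [-0.02, -0.3, 0.06], -1],
])

```text
time_s: 17.6
ee_pos: [0.3753, -0.2994, 0.2412]
eef_rot: [-3.139, -0.364, 1.94]
force: [1.4, 0.4, 0.4]
grip_width: 0.0006
grip_force: 0.0
```

Emit:
send_rows([
  [[0.83, -0.12, 0.26], [-0.02, -0.3, 0.06], -1],
  [[0.83, -0.13, 0.23], [-0.01, -0.3, 0.06], -1],
  [[0.84, -0.13, 0.21], [-0.02, -0.3, 0.06], -1],
  [[0.85, -0.14, 0.17], [-0.01, -0.29, 0.06], -1],
  [[0.85, -0.15, 0.14], [-0.02, -0.3, 0.06], -1],
  [[0.85, -0.16, 0.12], [-0.01, -0.29, 0.06], -1],
  [[0.79, 0.39, 0.18], [-0.01, -0.62, -0.14], -1],
  [[0.79, 0.41, 0.12], [-0.01, -0.62, -0.14], -1],
  [[0.79, 0.42, 0.06], [-0.01, -0.62, -0.14], -1],
  [[0.79, 0.43, 0], [-0.01, -0.62, -0.14], -1],
  [[0.78, 0.45, -0.07], [-0.01, -0.62, -0.14], -1],
  [[0.76, 0.46, -0.12], [-0.02, -0.62, -0.14], -1],
])

```text
time_s: 18.8
ee_pos: [0.3194, -0.0013, 0.2407]
eef_rot: [3.14, 0.295, 2.0]
force: [1.4, -0.6, 0.3]
grip_width: 0.0003
grip_force: 0.0
```

Run:
```python
from boom import *
print(boom("scene"),boom("top"))
o=get_obs();p=o["ee_pos"];R=Ro.from_euler('xyz',o["eef_rot"]);sp=-.5392;a=-.49;R1=ori(yawof(a),-.4);print(o["time_s"],p)
w=[(tp(at(a,.14,.19),R1),R1),(tp(at(a,.13,.152),R1),R1)]
rows(p,R,w,step=.0285,rot=.11)
```

```text
(18.8, np.float64(-0.46664725685179853), 2) (18.85, np.float64(-0.46471470707487167), 2)
18.9 [0.3190837  0.00168284 0.23991626]
[[[-0.4,0.49,0.61],[-0.03,-0.15,-0.07],-1],[[-0.4,0.48,0.62],[-0.03,-0.15,-0.07],-1],[[-0.39,0.48,0.63],[-0.02,-0.15,-0.06],-1],[[-0.38,0.47,0.64],[-0.03,-0.15,-0.07],-1],[[-0.37,0.47,0.65],[-0.02,-0.14,-0.06],-1],[[-0.36,0.46,0.66],[-0.03,-0.15,-0.07],-1],[[0.09,0.0,0.65],[0.0,0.0,0.0],-1],[[0.1,0.0,0.64],[0.0,0.0,0.0],-1]]
8 rows; end [ 0.4461 -0.0613  0.1171]
```

Emit:
send_rows([
  [[-0.4, 0.49, 0.61], [-0.03, -0.15, -0.07], -1],
  [[-0.4, 0.48, 0.62], [-0.03, -0.15, -0.07], -1],
  [[-0.39, 0.48, 0.63], [-0.02, -0.15, -0.07], -1],
  [[-0.38, 0.47, 0.64], [-0.03, -0.15, -0.07], -1],
  [[-0.37, 0.47, 0.65], [-0.02, -0.14, -0.06], -1],
  [[-0.36, 0.46, 0.66], [-0.03, -0.15, -0.07], -1],
  [[0.1, 0, 0.65], [0, 0, 0], -1],
  [[0.1, 0, 0.65], [0, 0, 0], -1],
  [[0, 0, 0], [0, 0, 0], -1],
  [[0, 0, 0], [0, 0, 0], -1],
])

```text
time_s: 19.9
ee_pos: [0.4455, -0.0669, 0.1171]
eef_rot: [-3.141, 0.398, 2.052]
force: [-0.4, -0.2, -0.1]
grip_width: 0.0004
grip_force: 0.0
```

```bash
python3 st.py
python3 - <<'E'
from boom import *
o=get_obs();p=o["ee_pos"];R=Ro.from_euler('xyz',o["eef_rot"]);a=-.495;R1=ori(yawof(a),-.4)
w=[(tp(at(a,.111,.152),R1),R,3)]
for k in range(1,13): w.append((tp(at(a-.001*k/.319,.111,.152),R1),R,1))
rows(p,R,w)
E
```

```text
[(19.9, np.float64(-0.4871099147928543), 2), (19.95, np.float64(-0.48618171964839985), 2), (20.0, np.float64(-0.48825468421543194), 2)]
20.05 tip 0.004239351627946496 0.14143154870285551 0.1527072139260539
[(np.float64(-0.2387), np.float64(0.3286)), (np.float64(-0.7447), np.float64(0.3284))]
[[[-0.17,0.02,0.08],[0.0,0.0,0.0],-1],[[-0.16,0.02,0.08],[0.0,0.0,0.0],-1],[[-0.17,0.03,0.07],[0.0,0.0,0.0],-1],[[-0.03,-0.01,0.01],[0.0,0.0,0.0],-1],[[-0.03,-0.01,0.02],[0.0,0.0,0.0],-1],[[-0.03,-0.01,0.01],[0.0,0.0,0.0],-1],[[-0.03,-0.01,0.01],[0.0,0.0,0.0],-1],[[-0.03,-0.02,0.02],[0.0,0.0,0.0],-1],[[-0.04,-0.01,0.01],[0.0,0.0,0.0],-1],[[-0.03,-0.01,0.01],[0.0,0.0,0.0],-1],[[-0.03,-0.01,0.01],[0.0,0.0,0.0],-1],[[-0.03,-0.01,0.02],[0.0,0.0,0.0],-1]]
[[[-0.03,-0.01,0.01],[0.0,0.0,0.0],-1],[[-0.03,-0.01,0.01],[0.0,0.0,0.0],-1],[[-0.03,-0.01,0.02],[0.0,0.0,0.0],-1]]
15 rows; end [ 0.4576 -0.0924  0.1169]
```

Emit:
send_rows([
  [[-0.16, 0, 0.07], [0, 0, 0], -1],
  [[-0.16, 0, 0.07], [0, 0, 0], -1],
  [[-0.16, 0, 0.07], [0, 0, 0], -1],
  [[-0.16, 0, 0.07], [0, 0, 0], -1],
  [[-0.014, 0, 0.006], [0, 0, 0], -1],
  [[-0.014, 0, 0.006], [0, 0, 0], -1],
  [[-0.014, 0, 0.006], [0, 0, 0], -1],
  [[-0.014, 0, 0.006], [0, 0, 0], -1],
  [[-0.014, 0, 0.006], [0, 0, 0], -1],
  [[-0.014, 0, 0.006], [0, 0, 0], -1],
  [[-0.014, 0, 0.006], [0, 0, 0], -1],
  [[-0.014, 0, 0.006], [0, 0, 0], -1],
])

```text
time_s: 21.3
ee_pos: [0.4569, -0.0881, 0.1162]
eef_rot: [-3.141, 0.398, 2.053]
force: [-0.0, -0.5, -0.3]
grip_width: 0.0005
grip_force: 0.0
```

```bash
python3 st.py
```

```text
[(21.3, np.float64(-0.5020182153021864), 2), (21.35, np.float64(-0.5022319118713695), 2), (21.4, np.float64(-0.5022902054061698), 2)]
21.45 tip 0.0025528326630177497 0.11709105509444678 0.1512712941136984
[(np.float64(-0.2489), np.float64(0.329)), (np.float64(-0.7574), np.float64(0.3289))]
```

Emit:
send_rows([
  [[-0.014, 0, 0.006], [0, 0, 0], -1],
  [[-0.014, 0, 0.006], [0, 0, 0], -1],
  [[-0.014, 0, 0.006], [0, 0, 0], -1],
  [[-0.014, 0, 0.006], [0, 0, 0], -1],
  [[-0.014, 0, 0.006], [0, 0, 0], -1],
  [[-0.014, 0, 0.006], [0, 0, 0], -1],
  [[-0.014, 0, 0.006], [0, 0, 0], -1],
  [[-0.014, 0, 0.006], [0, 0, 0], -1],
  [[-0.014, 0, 0.006], [0, 0, 0], -1],
  [[-0.014, 0, 0.006], [0, 0, 0], -1],
  [[-0.014, 0, 0.006], [0, 0, 0], -1],
  [[-0.014, 0, 0.006], [0, 0, 0], -1],
])

```text
time_s: 22.7
ee_pos: [0.4595, -0.093, 0.1162]
eef_rot: [-3.141, 0.398, 2.053]
force: [1.0, -0.6, 0.8]
grip_width: 0.0001
grip_force: 0.1
```

```bash
python3 st.py
```

```text
[(22.7, np.float64(-0.5067461266803206), 2), (22.75, np.float64(-0.5069993352708861), 2), (22.8, np.float64(-0.5066089679743953), 2)]
22.85 tip 0.0022287888087577992 0.11161128241448315 0.1512279468370394
[(np.float64(-0.2544), np.float64(0.329)), (np.float64(-0.761), np.float64(0.3282))]
```

Emit:
send_rows([
  [[-0.013, 0, 0.005], [0, 0, 0], -1],
  [[-0.013, 0, 0.005], [0, 0, 0], -1],
  [[-0.013, 0, 0.005], [0, 0, 0], -1],
  [[-0.013, 0, 0.005], [0, 0, 0], -1],
  [[-0.013, 0, 0.005], [0, 0, 0], -1],
  [[-0.013, 0, 0.005], [0, 0, 0], -1],
  [[-0.013, 0, 0.005], [0, 0, 0], -1],
  [[-0.013, 0, 0.005], [0, 0, 0], -1],
])

```text
time_s: 23.7
ee_pos: [0.461, -0.0959, 0.1163]
eef_rot: [-3.141, 0.398, 2.053]
force: [0.1, -0.7, 0.5]
grip_width: 0.0004
grip_force: 0.0
```

```bash
python3 st.py
```

```text
[(23.7, np.float64(-0.5185952636507715), 2), (23.75, np.float64(-0.5186627330292466), 2), (23.8, np.float64(-0.5190052312767472), 2)]
23.85 tip 0.0020470029608834206 0.10829344569035534 0.1513351296530241
[(np.float64(-0.2667), np.float64(0.3287)), (np.float64(-0.7743), np.float64(0.3286))]
```

Emit:
send_rows([
  [[0.2, 0, -0.08], [0, 0, 0], -1],
  [[0.4, 0, -0.16], [0, 0, 0], -1],
  [[0.5, 0, -0.2], [0, 0, 0], -1],
  [[0.5, 0, -0.2], [0, 0, 0], -1],
  [[0.5, 0, -0.2], [0, 0, 0], -1],
  [[0.2, 0, -0.5], [0, 0, 0], -1],
  [[0.2, 0, -0.5], [0, 0, 0], -1],
  [[0.2, 0, -0.5], [0, 0, 0], -1],
  [[0, 0, 0], [0, 0, 0], -1],
  [[0, 0, 0], [0, 0, 0], -1],
])

```text
time_s: 24.9
ee_pos: [0.4137, -0.0052, 0.1494]
eef_rot: [-3.141, 0.398, 2.054]
force: [-0.7, -0.1, 0.3]
grip_width: 0.0004
grip_force: 0.0
```

```bash
python3 st.py
```

```text
[(24.9, np.float64(-0.532089082988005), 2), (24.95, np.float64(-0.5327623370018748), 2), (25.0, np.float64(-0.5343580523381625), 2)]
25.05 tip 0.007605627258543135 0.20990526905460494 0.18400599552515534
[(np.float64(-0.2802), np.float64(0.3291)), (np.float64(-0.7884), np.float64(0.3294))]
```

Emit:
send_rows([
  [[0, 0, 0], [0, 0, 0], -1],
  [[0, 0, 0], [0, 0, 0], -1],
  [[0, 0, 0], [0, 0, 0], -1],
  [[0, 0, 0], [0, 0, 0], -1],
  [[0, 0, 0], [0, 0, 0], -1],
  [[0, 0, 0], [0, 0, 0], -1],
  [[0, 0, 0], [0, 0, 0], -1],
  [[0, 0, 0], [0, 0, 0], -1],
  [[0, 0, 0], [0, 0, 0], -1],
  [[0, 0, 0], [0, 0, 0], -1],
  [[0, 0, 0], [0, 0, 0], -1],
  [[0, 0, 0], [0, 0, 0], -1],
])

```text
time_s: 26.3
ee_pos: [0.4138, -0.0056, 0.1496]
eef_rot: [-3.141, 0.398, 2.053]
force: [-1.1, -0.1, 0.6]
grip_width: 0.0004
grip_force: 0.0
```

```bash
python3 st.py
```

```text
[(26.3, np.float64(-0.5382282868949245), 2), (26.35, np.float64(-0.5384010673476166), 2), (26.4, np.float64(-0.5388000034994271), 2)]
26.45 tip 0.007925437526607085 0.21004607583156323 0.18462773388426587
[(np.float64(-0.2846), np.float64(0.3283)), (np.float64(-0.7907), np.float64(0.3293))]
```

Emit:
send_rows([
  [[0, 0, 0], [0, 0, 0], -1],
  [[0, 0, 0], [0, 0, 0], -1],
  [[0, 0, 0], [0, 0, 0], -1],
  [[0, 0, 0], [0, 0, 0], -1],
  [[0, 0, 0], [0, 0, 0], -1],
  [[0, 0, 0], [0, 0, 0], -1],
  [[0, 0, 0], [0, 0, 0], -1],
  [[0, 0, 0], [0, 0, 0], -1],
  [[0, 0, 0], [0, 0, 0], -1],
  [[0, 0, 0], [0, 0, 0], -1],
  [[0, 0, 0], [0, 0, 0], -1],
  [[0, 0, 0], [0, 0, 0], -1],
])

```text
time_s: 27.7
ee_pos: [0.4138, -0.0056, 0.1496]
eef_rot: [-3.141, 0.398, 2.053]
force: [-0.2, 1.4, -0.3]
grip_width: 0.0006
grip_force: 0.0
```

```bash
python3 st.py
```

```text
[(27.7, np.float64(-0.5385804478776527), 2), (27.75, np.float64(-0.5385630911601478), 2), (27.8, np.float64(-0.5374509957934982), 2)]
27.85 tip 0.007919323263129358 0.21002352457455664 0.18461979972055323
[(np.float64(-0.2848), np.float64(0.329)), (np.float64(-0.7923), np.float64(0.3289))]
```

Emit:
send_rows([
  [[0, 0, 0], [0, 0, 0], -1],
  [[0, 0, 0], [0, 0, 0], -1],
  [[0, 0, 0], [0, 0, 0], -1],
  [[0, 0, 0], [0, 0, 0], -1],
  [[0, 0, 0], [0, 0, 0], -1],
  [[0, 0, 0], [0, 0, 0], -1],
  [[0, 0, 0], [0, 0, 0], -1],
  [[0, 0, 0], [0, 0, 0], -1],
  [[0, 0, 0], [0, 0, 0], -1],
  [[0, 0, 0], [0, 0, 0], -1],
  [[0, 0, 0], [0, 0, 0], -1],
  [[0, 0, 0], [0, 0, 0], -1],
])

```text
time_s: 29.1
ee_pos: [0.4138, -0.0056, 0.1496]
eef_rot: [-3.141, 0.398, 2.053]
force: [-0.8, 1.0, 0.5]
grip_width: 0.0007
grip_force: 0.0
```

Emit:
send_rows([
  [[0, 0, 0], [0, 0, 0], -1],
  [[0, 0, 0], [0, 0, 0], -1],
  [[0, 0, 0], [0, 0, 0], -1],
  [[0, 0, 0], [0, 0, 0], -1],
  [[0, 0, 0], [0, 0, 0], -1],
  [[0, 0, 0], [0, 0, 0], -1],
  [[0, 0, 0], [0, 0, 0], -1],
  [[0, 0, 0], [0, 0, 0], -1],
  [[0, 0, 0], [0, 0, 0], -1],
  [[0, 0, 0], [0, 0, 0], -1],
  [[0, 0, 0], [0, 0, 0], -1],
  [[0, 0, 0], [0, 0, 0], -1],
])

```text
time_s: 30.3
ee_pos: [0.4138, -0.0056, 0.1496]
eef_rot: [-3.141, 0.398, 2.053]
force: [0.6, 0.4, -0.0]
grip_width: 0.0001
grip_force: 0.0
```

```bash
python3 st.py
```

```text
[(30.3, np.float64(-0.538674966810633), 2), (30.35, np.float64(-0.5379598341258506), 2), (30.4, np.float64(-0.538418700385003), 2)]
30.45 tip 0.007924932679733168 0.21001082351979491 0.18462972842215922
[(np.float64(-0.2845), np.float64(0.3292)), (np.float64(-0.792), np.float64(0.3292))]
```

The boom has stood still at -0.538 rad (target -0.539) for over 3 s, with the hand clear.

```bash
python3 -c "
from station import *
print(hand_in())"
```

```text
the job is handed in; nothing more can be done
None
```

The lens came to rest within about 1 mm of the specimen's centre by my camera readings and stood still there for over 3 s with the hand clear; I handed it in at about 30.5 s, and after a last light nudge on the left bar it coasted to a stop by friction, so the right bar was never needed for a catch.

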